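# Pack the O-ring sizing plates into their snug case

### The arm

A 6-joint arm with a two-finger parallel gripper is mounted at the origin on the work surface. World frame = base frame: x ahead of the robot, y to its left, z up, the work surface at z = 0. Lengths are in m, angles in rad, forces in N, time in s.
With the tool pointing down it reaches from about 0.375 to 0.975 m from the base axis. Payload 3.8 kg.
Tool frame: the origin (TCP) lies at the very end of the fingers, on their centre line; the grasp point (between the pads) lies 19 mm behind it; z points along the fingers, y is the line along which they close (so a half turn about z gives the same grasp; the last joint's range is limited). The gripper opens to 85 mm and grips with 20 to 120 N. Pads are 22 mm wide; open, the fingers measure 114 mm over their backs; the gripper's body (76 mm by 85 mm) begins 54 mm behind the grasp point. The pads swing forward as they close: fully open they stand 13 mm farther back than shut.
Start: joints at [-1.321, 0.264, 1.604, -0, 1.274, -0.037], TCP at [0.191, -0.647, 0.231] pointing down, gripper open.
Joint ranges: [-2.63, 2.63], [-0.94, 2.18], [0.31, 2.57], [-1.31, 4.45], [0, 2.66], [-2.55, 2.55]. Speed limits (rad/s): [2.57, 2.57, 3.14, 3.14, 3.14, 3.14].

### API

Orientations are given as a rotation vector (axis times angle).
In Python, from workcell import read_state, read_camera, calibration, finish_job gives the robot as it stands.
- The arm moves only by the tool step_arm, never from a script. Its argument "commands" is a list of rows, each an object of numbers: "fingers": the gripper's target within -1 to 1 (shut at 1, half-way at 0, fully open at -1); "dx", "dy", "dz": the shift along the tool's x, y, z in m; "roll": the turn about the tool's z in degrees. In form: [{"fingers": .., "dx": .., "dy": .., "dz": .., "roll": ..}, ...]. A call has 1 to 8 rows; each row is the pose to reach, as a shift and turn from the pose commanded when the call began, along the tool's axes at that moment; what a row does not reach only later rows make up. A row lasts 1/8 s, in which the tool goes at most 62.5 mm and 10.7 degrees, less where a joint would pass 70% of its speed; a pose out of reach is approached as far as the arm can. A call with a gripper value outside its range is refused whole. The fingers move at their own pace and stop on an object; "squeeze" is the grip in N (left out, the last holds). Time passes only in rows, so rows that repeat a pose let the fingers close. It gives the time, the measured TCP pose, the force, the opening and the grip force at its end, in the units of the state.
- read_state(): the state, without advancing time (a new reading comes with each control period).
- read_camera(name): name is "side" or "top"; returns (picture, depth): 400x640x3 uint8, blue, green, red; 400x640 float32, m along the optical axis (not along the pixel's ray), 0 where there is no reading.
- calibration(name): a dict with "intrinsics" (3x3 intrinsics, pixels), "world_to_cam" (4x4, takes a point from world to camera coordinates). Camera axes: x right, y up, looking along -z (the intrinsics and any distortion apply to the point x, -y, -z); pixel columns grow to the right and rows downward; lengths in m; the calibration is good to about 2 mm. A picture is of the moment at which its call begins. calibration takes no time and is no camera call.
- finish_job(): hands the job in; it is judged then, once.
The state is a dict: "time": time; "q": joint angles; "joint_vel": joint speeds; "joint_torque": joint torques, N m; "tool_pos": TCP position; "tcp_rot": TCP orientation; "wrist_force": force on the tool from outside, world axes, zero at the start; "torque": the same for the moment, N m; "width": opening from 0.0 (shut) to 1.0 (fully open); "grip_force": force on a finger pad.
Only numpy, scipy, OpenCV 4.12 (cv2) and the standard library are available. Lean on these libraries where they do the work, as an engineer would, in place of code of your own. Each camera call takes 0.05 s, during which the arm holds its last target. There are 200 camera calls.

### The job

Pick the pile of three sizing plates off its rubber rest in one go and put it into its snug case: tilt the pile so that its near edge goes in under the lip along the case's near wall, then lower the other end until the pile lies flat on the case floor. Then let go and slide the case's cover fully shut over it. Do not disturb the jar, the rubber ring or the spark plug.

Things in the scene. Friction and masses are not known exactly. Their poses are not given: they have to be found in the camera images.
- plate_low: lowest of three identical loose aluminium plates, 80 mm (x) by 50 mm (y) by 6 mm, 65 g, dark round gauge marks on top, in a flush pile 18 mm high on the rubber rest. Origin: centre of its underside, z up. Grip it across the 50 mm width: the pile overhangs the rest by 8 mm on each y side, its underside 18 mm above the bench, so fingertips may reach below it.
- plate_mid: middle plate of the pile, same size, origin at the centre of its underside
- plate_top: top plate of the pile, same size, origin at the centre of its underside
- rest: fixed black rubber block, 60 mm (x) by 34 mm (y) by 18 mm high, under the pile and with the same yaw as the pile. Origin: centre of its underside, on the bench
- case: fixed grey plastic case. Origin on the bench under the centre of its bay; x runs from the near wall (robot's side) to the far wall and the rails behind. Bay: x -42.5 to 42.5 mm, y -27 to 27 mm, floor 10 mm above the bench; walls 5 mm thick. Near wall at x -47.5 to -42.5 mm. All x, y, z of the case's parts are given in this frame
- bay (a point): point at the centre of the bay floor, 10 mm above the bench; axes as the case's. When packed the lowest plate's origin is within a few mm of it and the plate's length lies along its x
- lip_edge (a point): middle of the lower edge of the lip, at x = -34.5, z = 33 mm. The lip overhangs the bay from the near wall to here, z = 33 to 36.5 mm, as wide as the case (64 mm): 23 mm of room between it and the bay floor. The mouth from here to the far wall is only 77 mm, so the 80 mm pile cannot drop in level
- cover (a joint): opening of the white sliding cover, m: 0 fully shut (its near edge meets the lip), 0.11 fully open to the case's +x; stays where left, slides with about 1.2 N. Plate 80 mm (x) by 64 mm (y), z = 32.8 to 36.3 mm; near edge at x = -34.5 mm + opening. Starts 0.088 to 0.108 open, clear of the mouth. Passes 4.8 mm over the flat pile
- tab_top (a point): top middle of the upright tab on the cover: 6 mm thick in x, 44 mm wide in y, rising 22 mm above the cover, its top 58 mm above the bench; at x = -26 mm + opening in the case's frame. Push it towards the case's -x, from its far side, to shut the cover
- grease_jar: bystander: jar 52 mm across, 62 mm high, origin at the centre of its underside
- seal_ring: bystander: reddish-brown rubber ring 48 mm across, 10 mm high, lying flat, origin at the centre of its underside
- spark_plug: bystander: lying spark plug 76 mm long, 21 mm high, along its x, origin on the bench below its hexagon
- far_wall (a point): middle of the top inner edge of the far wall, at x = 42.5, z = 32 mm
- notch_left (a point): middle of the finger notch on the case's +y side, at y = 27, z = 10 mm; the -y side has the same. The long sides are corner posts only (y 27 to 32 mm, |x| 32.5 to 47.5, top z = 33 mm); for |x| under 32.5 mm they are open down to the bench and the floor is only 44 mm wide, so fingers holding the pile go in, down to the bench, and can open
- rail_end (a point): far end of the rails on which the open cover is parked, at x = 166.5, z = 32 mm; rails 64 mm over their outsides, 32 mm high
Things that resemble listed ones, but are neither listed nor needed, are in the scene too. Several things have the shape of the case; the one meant has the colours described above.

How it is judged:
By the outcome, as a careful person would: the job done as asked, in the order asked, and still so for the second after the job is handed in, with the robot touching nothing.
It also fails if it takes over 48 s, if anything falls off the work surface, if the arm or the gripper's body presses on something with over 40 N, if the wrist force passes 120 N, or if a joint passes its speed limit or range.

## Working session

There is one attempt and no reset: what is moved stays moved. The work goes in short steps, Python scripts to look and compute and a tool call to move; the robot and the scene stay as the last step left them, time stands still between calls to the robot, and variables do not carry over. Pictures are saved under pics/ and viewed, at most 10 in all, crops included, and the job is handed in when it is done.

Besides the shell and the picture viewer there is one more tool, called after "Call:" as a command line: name --argument value ..., lists and objects as JSON in quotes. step_arm: Moves the arm, as the interface text tells. Its arguments: {"type":"object","properties":{"commands":{"type":"array","items":{"type":"object","properties":{"fingers":{"type":"number"},"dx":{"type":"number"},"dy":{"type":"number"},"dz":{"type":"number"},"roll":{"type":"number"}}}},"squeeze":{"type":"number"}},"required":["commands"]}

```bash
mkdir -p pics; cat > h.py <<'E'
import numpy as np, cv2
from workcell import *
def ray(cam,u,v):
    c=calibration(cam);K=np.array(c["intrinsics"]);T=np.array(c["world_to_cam"])
    p=cv2.undistortPoints(np.array([[[u,v]]],float),K,np.array(c.get("distortion",np.zeros(5)),float))[0,0]
    d=T[:3,:3].T@np.array([p[0],-p[1],-1.]);o=-T[:3,:3].T@T[:3,3]
    return o,d
def onz(cam,u,v,z):
    o,d=ray(cam,u,v);return o+d*(z-o[2])/d[2]
def pix(cam,P):
    c=calibration(cam);K=np.array(c["intrinsics"]);T=np.array(c["world_to_cam"])
    q=(T[:3,:3]@np.asarray(P,float).T).T+T[:3,3];q=q*[1,-1,-1]
    return cv2.projectPoints(q.reshape(-1,1,3),np.zeros(3),np.zeros(3),K,np.array(c.get("distortion",np.zeros(5)),float))[0][:,0]
def cloud(cam,dep):
    c=calibration(cam);K=np.array(c["intrinsics"]);T=np.array(c["world_to_cam"])
    v,u=np.mgrid[:400,:640]
    p=cv2.undistortPoints(np.stack([u,v],-1).reshape(-1,1,2).astype(float),K,np.array(c.get("distortion",np.zeros(5)),float)).reshape(400,640,2)
    X=np.stack([p[...,0]*dep,-p[...,1]*dep,-dep],-1)
    return (X-T[:3,3])@T[:3,:3]
E
python3 - <<'E'
from h import *
s=read_state();print(s["tool_pos"],s["tcp_rot"],s["width"])
for n in("top","side"):
    p,d=read_camera(n);cv2.imwrite(f"pics/{n}0.png",p);np.save(f"pics/{n}0.npy",d)
    c=calibration(n);print(c.keys(),np.array(c["intrinsics"]).round(1).tolist(),ray(n,320,200))
E
```

```text
[ 0.190764   -0.64671543  0.22993423] [-3.10712335e+00 -4.48650911e-01  4.08053091e-04] 1.0016865348519826
dict_keys(['intrinsics', 'world_to_cam']) [[390.8, 0.0, 322.7], [0.0, 390.8, 203.7], [0.0, 0.0, 1.0]] (array([0.50758919, 0.00676979, 1.27896485]), array([ 0.06599868, -0.01217891, -0.99781459]))
dict_keys(['intrinsics', 'world_to_cam']) [[451.6, 0.0, 324.7], [0.0, 451.6, 199.2], [0.0, 0.0, 1.0]] (array([ 0.3288129 , -0.87187514,  0.91307615]), array([ 0.17227371,  0.71520203, -0.67743696]))
```

View pics/top0.png

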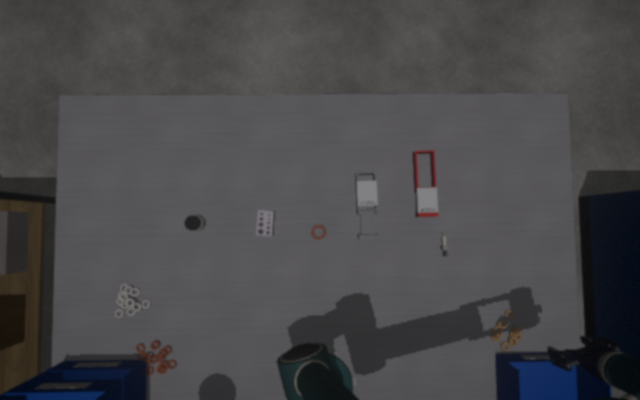

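View pics/side0.png

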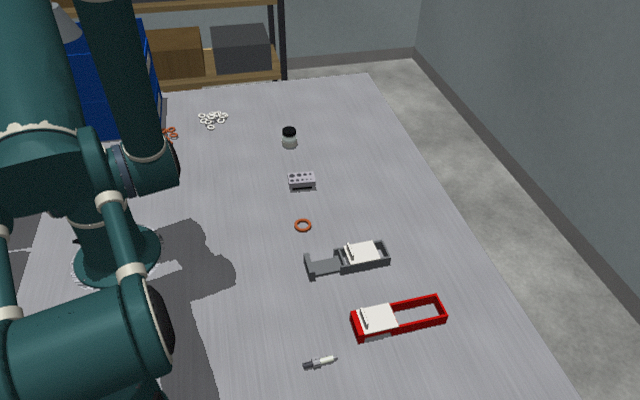

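```bash
python3 - <<'E'
from h import *
t=cv2.imread("pics/top0.png");s=cv2.imread("pics/side0.png")
f=lambda a,w,h:cv2.resize(cv2.convertScaleAbs(a,alpha=1.6),(w,h),interpolation=cv2.INTER_NEAREST)
a=f(t[195:250,240:300],400,366);a2=f(t[165:245,340:400],274,366)
b=f(s[160:200,270:330],350,234);b2=f(s[230:285,295:400],447,234)
cv2.imwrite("pics/c0.png",np.vstack([np.hstack([a,a2,np.zeros((366,123,3),np.uint8)]),np.hstack([b,b2])]))
d=np.load("pics/top0.npy");X=cloud("top",d)
for u,v in[(264,223),(280,240),(368,193),(368,225),(194,222)]:print(u,v,X[v,u].round(4))
ds=np.load("pics/side0.npy");Y=cloud("side",ds)
for u,v in[(302,175),(360,252),(340,180),(324,268)]:print(u,v,Y[v,u].round(4))
E
```

```text
264 223 [0.5187 0.1698 0.0366]
280 240 [0.4632 0.1227 0.0015]
368 193 [ 0.6108 -0.1625  0.0333]
368 225 [ 0.5084 -0.1633  0.0131]
194 222 [0.5241 0.3828 0.0607]
302 175 [0.5239 0.1764 0.0352]
360 252 [ 0.6076 -0.158   0.035 ]
340 180 [ 0.6441  0.1716 -0.0025]
324 268 [ 0.511  -0.1684  0.0096]
```

View pics/c0.png

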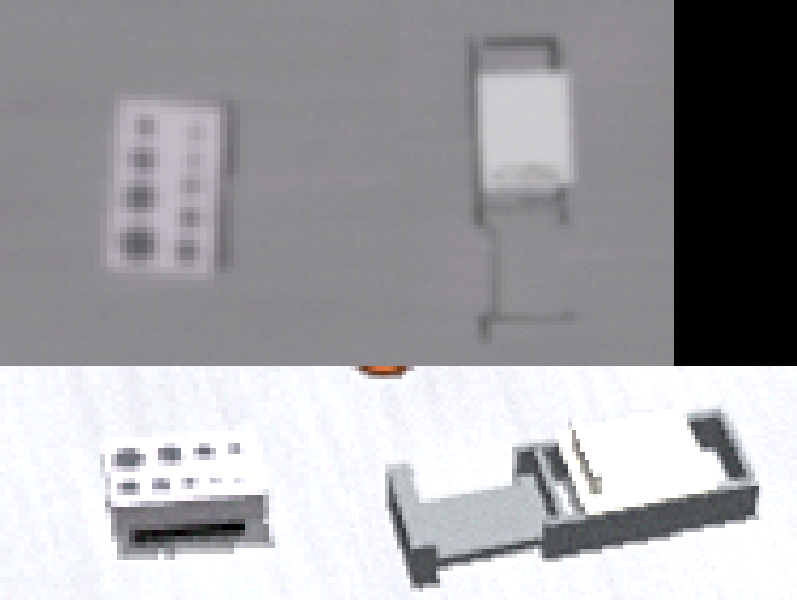

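```bash
cat > m.py <<'E'
from h import *
def blob(cam,im,lo,hi,box,z,inv=False):
    x0,x1,y0,y1=box
    sub=cv2.resize(im[y0:y1,x0:x1],None,fx=8,fy=8,interpolation=cv2.INTER_CUBIC)
    m=cv2.inRange(cv2.cvtColor(sub,cv2.COLOR_BGR2HSV),lo,hi)
    m=cv2.morphologyEx(m,cv2.MORPH_CLOSE,np.ones((41,41)))
    m=cv2.morphologyEx(m,cv2.MORPH_OPEN,np.ones((17,17)))
    c=max(cv2.findContours(m,0,1)[0],key=cv2.contourArea)[:,0]
    P=np.array([onz(cam,x0+(u+.5)/8-.5,y0+(v+.5)/8-.5,z)[:2] for u,v in c])
    r=cv2.minAreaRect((P*1000).astype(np.float32))
    a=r[2]; 
    return m,r,cv2.boxPoints(r).round(1).tolist()
E
python3 - <<'E'
from m import *
t=cv2.imread("pics/top0.png");s=cv2.imread("pics/side0.png")
h=lambda im,u,v:cv2.cvtColor(im,cv2.COLOR_BGR2HSV)[v,u].tolist()
print("top pile,bench,cover",h(t,262,216),h(t,285,223),h(t,368,193),h(t,340,193))
print("side pile,bench,cover",h(s,297,174),h(s,340,180),h(s,365,252),h(s,310,285))
m1,r,b=blob("top",t,(0,0,125),(180,255,255),(245,290,200,250),.036);print("pile top",r,b)
m2,r,b=blob("top",t,(0,0,145),(180,255,255),(345,395,170,220),.0363);print("cover top",r,b)
m3,r,b=blob("side",s,(0,0,225),(180,30,255),(335,400,230,280),.0363);print("cover side",r,b)
m4,r,b=blob("side",s,(0,0,205),(180,60,255),(280,325,160,200),.036);print("pile side",r,b)
cv2.imwrite("pics/m.png",np.hstack([cv2.resize(x,(200,200)) for x in(m1,m2,m3,m4)]))
# heights cloud, side
for n in("side","top"):
    Y=cloud(n,np.load(f"pics/{n}0.npy"))
    k=(Y[...,0]>.38)&(Y[...,0]<.75)&(Y[...,1]>-.25)&(Y[...,1]<-.1)&(Y[...,2]>.025)&(Y[...,2]<.042)
    Q=Y[k];print(n,len(Q))
    for x in np.arange(.42,.72,.01):
        q=Q[(Q[:,0]>=x)&(Q[:,0]<x+.01)]
        if len(q):print(round(x,3),len(q),q[:,1].min().round(4),q[:,1].max().round(4),np.median(q[:,2]).round(4))
E
```

```text
top pile,bench,cover [140, 13, 114] [135, 6, 91] [135, 4, 129] [140, 8, 90]
side pile,bench,cover [124, 19, 94] [113, 6, 162] [25, 7, 227] [120, 8, 161]Traceback (most recent call last):
  File "<stdin>", line 6, in <module>
  File "m.py", line 8, in blob
    c=max(cv2.findContours(m,0,1)[0],key=cv2.contourArea)[:,0]
      ~~~^^^^^^^^^^^^^^^^^^^^^^^^^^^^^^^^^^^^^^^^^^^^^^^^
ValueError: max() iterable argument is empty
```

```bash
python3 - <<'E'
from m import *
t=cv2.imread("pics/top0.png");s=cv2.imread("pics/side0.png")
m1,r,b=blob("top",t,(0,0,105),(180,255,255),(245,290,200,250),.036);print("pile top",r,b)
m2,r,b=blob("top",t,(0,0,110),(180,255,255),(345,395,170,220),.0363);print("cover top",r,b)
m3,r,b=blob("side",s,(0,0,200),(180,60,255),(335,400,230,280),.0363);print("cover side",r,b)
m4,r,b=blob("side",s,(0,0,180),(180,60,255),(280,325,160,200),.036);print("pile side",r,b)
cv2.imwrite("pics/m.png",np.hstack([cv2.resize(x,(200,200)) for x in(m1,m2,m3,m4)]))
for n in("side","top"):
    Y=cloud(n,np.load(f"pics/{n}0.npy"))
    k=(Y[...,0]>.38)&(Y[...,0]<.75)&(Y[...,1]>-.25)&(Y[...,1]<-.1)&(Y[...,2]>.022)&(Y[...,2]<.045)
    Q=Y[k];print(n,len(Q))
    for x in np.arange(.42,.72,.01):
        q=Q[(Q[:,0]>=x)&(Q[:,0]<x+.01)]
        if len(q):print(round(x,3),len(q),q[:,1].min().round(4),q[:,1].max().round(4),np.median(q[:,2]).round(4),end=' | ')
E
```

```text
pile top ((520.1603393554688, 169.72817993164062), (49.665897369384766, 81.76060485839844), 85.42986297607422) [[477.3999938964844, 148.1999969482422], [558.9000244140625, 141.6999969482422], [562.9000244140625, 191.1999969482422], [481.3999938964844, 197.6999969482422]]
cover top ((611.7618408203125, -158.80003356933594), (80.56512451171875, 63.87434387207031), 1.277187705039978) [[570.7999877929688, -127.80000305175781], [572.2000122070312, -191.60000610351562], [652.7000122070312, -189.8000030517578], [651.2999877929688, -126.0]]
cover side ((611.1970825195312, -156.60494995117188), (80.37665557861328, 67.58985900878906), 1.425663709640503) [[570.2000122070312, -123.80000305175781], [571.9000244140625, -191.39999389648438], [652.2000122070312, -189.39999389648438], [650.5, -121.80000305175781]]
pile side ((519.6360473632812, 168.0332794189453), (47.15732955932617, 78.95069122314453), 85.14019012451172) [[478.29998779296875, 147.89999389648438], [557.0, 141.1999969482422], [561.0, 188.1999969482422], [482.29998779296875, 194.89999389648438]]
side 1054
0.46 62 -0.1961 -0.1307 0.0341
[... 353 characters left out ...]
 0.0349 | 0.64 86 -0.191 -0.1261 0.0349 | 0.65 30 -0.1919 -0.122 0.0299 | 0.66 33 -0.1926 -0.1239 0.0289 | 0.67 74 -0.1907 -0.1252 0.0298 | top 692
0.46 18 -0.1914 -0.1289 0.0377 | 0.47 69 -0.1916 -0.1287 0.0361 | 0.48 2 -0.1313 -0.1289 0.0302 | 0.54 4 -0.1899 -0.1272 0.0325 | 0.55 42 -0.1904 -0.1263 0.0327 | 0.56 12 -0.1876 -0.1262 0.0341 | 0.57 46 -0.19 -0.1259 0.0366 | 0.58 43 -0.1881 -0.1265 0.0358 | 0.59 60 -0.1882 -0.1261 0.0361 | 0.6 59 -0.1875 -0.1267 0.0366 | 0.61 63 -0.188 -0.1266 0.0372 | 0.62 72 -0.1884 -0.1248 0.036 | 0.63 68 -0.1882 -0.1246 0.0355 | 0.64 63 -0.1888 -0.1244 0.0359 | 0.65 14 -0.1861 -0.1241 0.0362 | 0.66 13 -0.1864 -0.1252 0.032 | 0.67 44 -0.1868 -0.1251 0.0318 |
```

View pics/m.png

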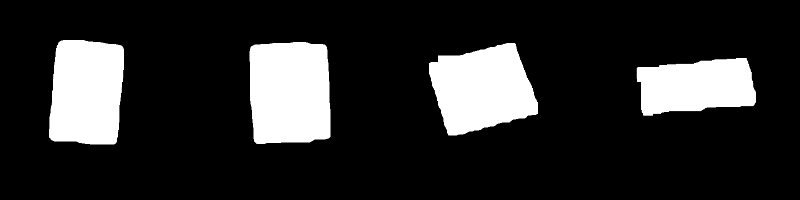

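```bash
python3 - <<'E'
from h import *
for n in("side","top"):
    Y=cloud(n,np.load(f"pics/{n}0.npy"))
    th=np.radians(1.35);R=np.array([[np.cos(th),np.sin(th)],[-np.sin(th),np.cos(th)]])
    L=(Y[...,:2]-[.51,-.1602])@R.T*1000; Z=Y[...,2]*1000
    def ext(lo,hi,ylo,yhi,z0,z1,ax=0):
        k=(L[...,0]>lo)&(L[...,0]<hi)&(L[...,1]>ylo)&(L[...,1]<yhi)&(Z>z0)&(Z<z1)
        v=L[k][:,ax];return len(v),np.percentile(v,[0,3,50,97,100]).round(1) if len(v) else 0
    print(n,"lip",ext(-70,-20,-28,28,28,45),"lip y",ext(-70,-20,-50,50,28,45,1))
    print("farwall",ext(25,57,-22,22,25,36),"rail end",ext(150,190,-22,22,25,40),"railside",ext(100,190,-60,60,25,40))
    print("cover",ext(57,170,-25,25,32,41),"tab",ext(30,120,-30,30,50,65),"tab y",ext(30,120,-50,50,50,65,1))
# edge profile in grey along the case centre lines
for n in("top","side"):
    g=cv2.cvtColor(cv2.imread(f"pics/{n}0.png"),6)
    for z,rng in((.0365,range(-60,-20,2)),(.032,range(30,60,2)),(.032,range(150,180,2))):
        o=[]
        for x in rng:
            w=[[ .51+.001*(x*np.cos(th)-y*np.sin(th)), -.1602+.001*(x*np.sin(th)+y*np.cos(th)),z] for y in range(-18,19,3)]
            p=pix(n,w).astype(np.float32);o.append((x,int(cv2.remap(g,p[:,0],p[:,1],1).mean())))
        print(n,z,o)
E
```

```text
side lip (100, array([-45.2, -45. , -38.7, -32.1, -30.3])) lip y (125, array([-35.4, -34. ,  -6.2,  28.7,  31.6]))
farwall (35, array([44.6, 44.9, 46.9, 50.2, 50.3])) rail end (36, array([157.6, 163. , 165.4, 169.3, 169.4])) railside (444, array([100. , 101.6, 126.7, 167.5, 169.4]))
cover (419, array([ 59.6,  61.1, 105.1, 139.6, 168.7])) tab (43, array([65.2, 65.6, 67.6, 71.6, 71.8])) tab y (43, array([-23.7, -23.3,  -5. ,  17. ,  18.3]))
top lip (75, array([-43.5, -43.2, -37.1, -30.7, -30.5])) lip y (84, array([-30.7, -30.3,  -1.7,  30. ,  30.6]))
farwall (21, array([46.3, 46.4, 49. , 50.3, 50.3])) rail end (28, array([165.3, 165.3, 167.2, 169.4, 169.4])) railside (309, array([100.3, 101.6, 126.8, 169.1, 169.9]))
cover (339, array([ 61.8,  62.8, 106.6, 165.6, 169.4])) tab (29, array([67.1, 67.2, 70. , 73.1, 73.2])) tab y (29, array([-19.2, -18.9,   0.3,  21.8,  22.2]))
top 0.0365 [(-60, 86), (-58, 86), (-56, 86), (-54, 86), (-52, 86), (-50, 86), (-48, 86), (-46, 87), (-44, 87), (-42, 88), (-40, 88), (-38, 88), (-36, 86), (-34, 83), (-32, 81), (-30, 80), (-28, 83), (-26, 85), (-24, 8
[... 255 characters left out ...]
62, 66), (164, 67), (166, 70), (168, 78), (170, 83), (172, 86), (174, 88), (176, 88), (178, 88)]
side 0.0365 [(-60, 156), (-58, 155), (-56, 156), (-54, 157), (-52, 146), (-50, 111), (-48, 71), (-46, 59), (-44, 91), (-42, 116), (-40, 121), (-38, 120), (-36, 120), (-34, 120), (-32, 127), (-30, 137), (-28, 141), (-26, 141), (-24, 142), (-22, 142)]
side 0.032 [(30, 114), (32, 106), (34, 103), (36, 101), (38, 95), (40, 73), (42, 51), (44, 55), (46, 91), (48, 116), (50, 116), (52, 106), (54, 93), (56, 74), (58, 66)]
side 0.032 [(150, 101), (152, 81), (154, 58), (156, 48), (158, 47), (160, 46), (162, 49), (164, 75), (166, 104), (168, 125), (170, 143), (172, 154), (174, 158), (176, 158), (178, 158)]
```

```bash
cat >> h.py <<'E'
from scipy.spatial.transform import Rotation as Ro
def go(x,y,z,yaw):
    s=read_state();R=Ro.from_rotvec(s["tcp_rot"]).as_matrix();d=R.T@(np.array([x,y,z])-s["tool_pos"])
    a=np.degrees(np.arctan2(R[1,0],R[0,0]))
    print("shift mm",(d*1000).round(1),"roll",round(a-yaw,2),"tcp",s["tool_pos"].round(4),"yaw",a.round(2),"tz",R[:,2].round(3),"F",np.round(s["wrist_force"],1),"w",round(s["width"],3),"t",s["time"])
def case(x,y=0,cx=.5129,cy=-.1615,th=1.35):
    t=np.radians(th);return cx+.001*(x*np.cos(t)-y*np.sin(t)),cy+.001*(x*np.sin(t)+y*np.cos(t))
E
python3 -c "
from h import *
go(.52,.169,.12,-4.7)"
```

```text
shift mm [ 546.5 -689.1  111.5] roll 21.13 tcp [ 0.1908 -0.6468  0.2301] yaw 16.43 tz [-0.     0.002 -1.   ] F [-0.3 -0.3  0.7] w 0.998 t 0.1
```

Call:
step_arm --commands '[{"fingers":-1,"dx":0.27,"dy":-0.34,"dz":0.03,"roll":10},{"fingers":-1,"dx":0.27,"dy":-0.34,"dz":0.03,"roll":10},{"fingers":-1,"dx":0.27,"dy":-0.34,"dz":0.03,"roll":10},{"fingers":-1,"dx":0.27,"dy":-0.34,"dz":0.03,"roll":10},{"fingers":-1,"dx":0.27,"dy":-0.34,"dz":0.03,"roll":10},{"fingers":-1,"dx":0.27,"dy":-0.34,"dz":0.03,"roll":10},{"fingers":-1,"dx":0.27,"dy":-0.34,"dz":0.03,"roll":10},{"fingers":-1,"dx":0.27,"dy":-0.34,"dz":0.03,"roll":10}]' --squeeze 30

```text
time: 1.1
tool_pos: [0.3542, -0.2411, 0.2004]
tcp_rot: [-3.134, -0.186, 0.001]
wrist_force: [-0.8, -0.8, -0.3]
width: 1.0
grip_force: 0.0
```

```bash
python3 -c "
from h import *
go(.52,.169,.12,-4.7)"
```

```text
shift mm [ 213.2 -387.4   81. ] roll 11.5 tcp [ 0.3542 -0.2411  0.2004] yaw 6.8 tz [-0.001  0.002 -1.   ] F [-0.8 -0.8 -0.3] w 1.0 t 1.1
```

Call:
step_arm --commands '[{"fingers":-1,"dx":0.213,"dy":-0.3875,"dz":0.08,"roll":11.5},{"fingers":-1,"dx":0.213,"dy":-0.3875,"dz":0.08,"roll":11.5},{"fingers":-1,"dx":0.213,"dy":-0.3875,"dz":0.08,"roll":11.5},{"fingers":-1,"dx":0.213,"dy":-0.3875,"dz":0.08,"roll":11.5},{"fingers":-1,"dx":0.213,"dy":-0.3875,"dz":0.08,"roll":11.5},{"fingers":-1,"dx":0.213,"dy":-0.3875,"dz":0.08,"roll":11.5},{"fingers":-1,"dx":0.213,"dy":-0.3875,"dz":0.08,"roll":11.5},{"fingers":-1,"dx":0.213,"dy":-0.3875,"dz":0.08,"roll":11.5}]'

```text
time: 2.1
tool_pos: [0.523, 0.1657, 0.1203]
tcp_rot: [3.138, -0.136, -0.001]
wrist_force: [-0.6, -0.9, -0.8]
width: 1.0
grip_force: 0.0
```

```bash
python3 -c "
from h import *
go(.52,.169,.008,-4.7)
p,d=read_camera('side');cv2.imwrite('pics/s1.png',p)
a=p[90:215,240:400];q,_=read_camera('top')
cv2.imwrite('pics/s1c.png',cv2.resize(a,(640,500),interpolation=2))"
```

```text
shift mm [ -3.2  -3.1 112.3] roll -0.24 tcp [0.523  0.1657 0.1203] yaw -4.94 tz [-0.001 -0.    -1.   ] F [-0.6 -0.9 -0.8] w 1.0 t 2.1
```

View pics/s1c.png

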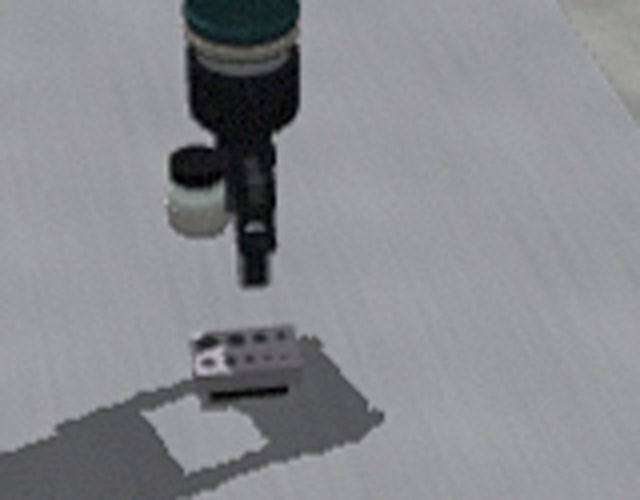

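Call:
step_arm --commands '[{"fingers":-1,"dx":-0.003,"dy":-0.003,"dz":0.04,"roll":0},{"fingers":-1,"dx":-0.003,"dy":-0.003,"dz":0.08,"roll":0},{"fingers":-1,"dx":-0.003,"dy":-0.003,"dz":0.105,"roll":0},{"fingers":-1,"dx":-0.003,"dy":-0.003,"dz":0.112,"roll":0},{"fingers":-1,"dx":-0.003,"dy":-0.003,"dz":0.112,"roll":0}]'

```text
time: 2.82
tool_pos: [0.5194, 0.166, 0.0096]
tcp_rot: [3.138, -0.141, -0.0]
wrist_force: [-0.4, -0.4, 0.4]
width: 0.999
grip_force: 0.0
```

```bash
python3 -c "
from h import *
go(.52,.169,.008,-4.7)"
```

```text
shift mm [ 0.4 -3.   1.6] roll -0.44 tcp [0.5194 0.166  0.0096] yaw -5.14 tz [-0. -0. -1.] F [-0.4 -0.4  0.4] w 0.999 t 2.825
```

Call:
step_arm --commands '[{"fingers":-1,"dx":0,"dy":-0.003,"dz":0.0015,"roll":-0.4},{"fingers":-1,"dx":0,"dy":-0.003,"dz":0.0015,"roll":-0.4}]'

```text
time: 3.08
tool_pos: [0.5206, 0.1706, 0.009]
tcp_rot: [-3.138, 0.127, -0.004]
wrist_force: [-0.9, -0.2, -0.9]
width: 1.001
grip_force: 0.0
```

```bash
python3 -c "
from h import *
go(.52,.169,.008,-4.7)"
```

```text
shift mm [-0.5  1.7  1. ] roll 0.05 tcp [0.5206 0.1706 0.009 ] yaw -4.65 tz [ 0.002  0.001 -1.   ] F [-0.9 -0.2 -0.9] w 1.001 t 3.075
```

Call:
step_arm --commands '[{"fingers":0.5,"dx":0,"dy":0.001,"dz":0.0005,"roll":0},{"fingers":0.5,"dx":0,"dy":0.001,"dz":0.0005,"roll":0},{"fingers":0.5,"dx":0,"dy":0.001,"dz":0.0005,"roll":0},{"fingers":0.5,"dx":0,"dy":0.001,"dz":0.0005,"roll":0},{"fingers":0.5,"dx":0,"dy":0.001,"dz":0.0005,"roll":0}]' --squeeze 35

```text
time: 3.7
tool_pos: [0.5197, 0.1693, 0.0076]
tcp_rot: [-3.139, 0.128, -0.001]
wrist_force: [-1.8, -0.2, 4.5]
width: 0.579
grip_force: 37.6
```

```bash
python3 -c "
from h import *
go(.52,.169,.008,-4.7)"
```

```text
shift mm [ 0.3  0.3 -0.4] roll 0.03 tcp [0.5197 0.1693 0.0076] yaw -4.67 tz [ 0.  0. -1.] F [-1.8 -0.2  4.5] w 0.579 t 3.7
```

Call:
step_arm --commands '[{"fingers":0.5,"dx":0,"dy":0,"dz":-0.01,"roll":0},{"fingers":0.5,"dx":0,"dy":0,"dz":-0.03,"roll":0},{"fingers":0.5,"dx":0,"dy":0,"dz":-0.07,"roll":0},{"fingers":0.5,"dx":0,"dy":0,"dz":-0.07,"roll":0}]'

```text
time: 4.2
tool_pos: [0.5223, 0.17, 0.0807]
tcp_rot: [-3.137, 0.128, -0.01]
wrist_force: [0.1, -1.1, -2.7]
width: 0.577
grip_force: 37.1
```

```bash
python3 -c "
from h import *
print(case(9));go(*case(9),.078,1.35)"
```

```text
(np.float64(0.521897501871962), np.float64(-0.1612879621164975))
shift mm [ 26.6 330.2   2.1] roll -6.02 tcp [0.5223 0.17   0.0807] yaw -4.67 tz [ 0.007  0.002 -1.   ] F [ 0.1 -1.1 -2.7] w 0.577 t 4.2
```

Call:
step_arm --commands '[{"fingers":0.5,"dx":0.003,"dy":0.04,"dz":0,"roll":-0.7},{"fingers":0.5,"dx":0.007,"dy":0.09,"dz":0,"roll":-1.5},{"fingers":0.5,"dx":0.012,"dy":0.145,"dz":0,"roll":-2.6},{"fingers":0.5,"dx":0.016,"dy":0.2,"dz":0,"roll":-3.6},{"fingers":0.5,"dx":0.02,"dy":0.25,"dz":0,"roll":-4.6},{"fingers":0.5,"dx":0.024,"dy":0.295,"dz":0,"roll":-5.4},{"fingers":0.5,"dx":0.0265,"dy":0.33,"dz":0.001,"roll":-6},{"fingers":0.5,"dx":0.0265,"dy":0.33,"dz":0.001,"roll":-6}]'

```text
time: 5.2
tool_pos: [0.5178, -0.1638, 0.0748]
tcp_rot: [-3.141, -0.031, 0.003]
wrist_force: [-1.1, 0.3, -1.1]
width: 0.575
grip_force: 37.4
```

Call:
step_arm --commands '[{"fingers":0.5,"dx":0,"dy":0,"dz":0,"roll":0},{"fingers":0.5,"dx":0,"dy":0,"dz":0,"roll":0}]'

```text
time: 5.45
tool_pos: [0.5185, -0.1606, 0.0756]
tcp_rot: [-3.141, -0.038, 0.002]
wrist_force: [0.4, 0.4, -2.1]
width: 0.578
grip_force: 37.4
```

```bash
python3 -c "
from h import *
go(*case(9),.078,1.35)
p,d=read_camera('side');q,dd=read_camera('top');cv2.imwrite('pics/s2.png',p);cv2.imwrite('pics/t2.png',q);np.save('pics/s2.npy',d);np.save('pics/t2.npy',dd)
go(*case(9),.078,1.35)
a=cv2.resize(p[190:300,280:410],(520,440),interpolation=2);b=cv2.resize(cv2.convertScaleAbs(q[165:250,340:395],alpha=1.6),(280,440),interpolation=2)
cv2.imwrite('pics/c2.png',np.hstack([a,b]))"
```

```text
shift mm [ 3.4  0.8 -2.4] roll 0.04 tcp [ 0.5185 -0.1606  0.0756] yaw 1.39 tz [-0.001  0.001 -1.   ] F [ 0.4  0.4 -2.1] w 0.578 t 5.45
shift mm [ 3.   0.6 -2. ] roll 0.07 tcp [ 0.5189 -0.1607  0.076 ] yaw 1.42 tz [-0.  0. -1.] F [ 0.1 -0.2 -2.4] w 0.573 t 5.55
```

View pics/c2.png

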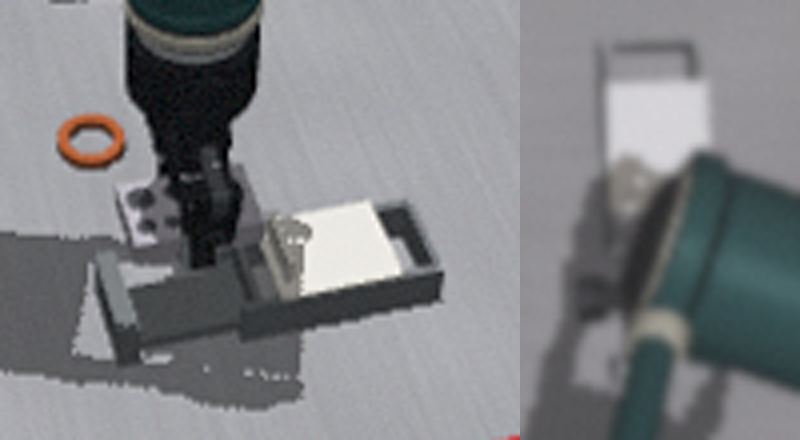

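```bash
python3 - <<'E'
from h import *
th=np.radians(1.4);R=np.array([[np.cos(th),np.sin(th)],[-np.sin(th),np.cos(th)]])
Y=cloud("side",np.load("pics/s2.npy"));im=cv2.imread("pics/s2.png").astype(int)
L=(Y[...,:2]-[.5188,-.1607])@R.T*1000;Z=Y[...,2]*1000
k=(L[...,0]>-60)&(L[...,0]<60)&(abs(L[...,1])<40)&(Z>97)&(Z<112)&(im.sum(-1)>180)
for x0,x1 in((-60,-14),(14,60)):
    q=k&(L[...,0]>x0)&(L[...,0]<x1)
    print(q.sum(),"x",np.percentile(L[q][:,0],[0,3,50,97,100]).round(1),"y",np.percentile(L[q][:,1],[0,3,50,97,100]).round(1),"z",np.percentile(Z[q],[5,50,95]).round(1))
# pile top (marked) contour cast on its top plane, near part
hs=cv2.cvtColor(cv2.imread("pics/s2.png"),6)[190:300,280:410]
np.set_printoptions(linewidth=250)
print(hs[40:64:2,24:66:2])
E
```

```text
182 x [-41.2 -40.6 -28.3 -14.8 -14. ] y [-28.4 -26.4  -4.2  22.1  23.9] z [ 98.5 103.1 105.5]
72 x [21.5 23.1 33.9 39.1 39.3] y [-29.2 -28.1 -12.2  22.3  24.1] z [ 98.9 102.8 105.4]
[[ 87  49  99 155 163 162 164 169  69  18  29  12  17  43  56  75  12 157 158 166 169]
 [112 115 167 166 159 164 167 172  12  21  18  15  17  29  60  57  17 103 103 168 166]
 [164 167 163 163 162 164 169 160  76  42  19  91  59  55  60  56  25  78 107 164 171]
 [163 165 157 184 198 179 172 107 111  37  14  15  27  28  47  56  41  26  89 125 168]
 [160 162 150 189  97  82  49  90  96  42  19  30  24  27  36  65  65  29  41 109 164]
 [164 166 152 166  97  66  45  66 105 105  53  16  20  27  19  48  47  17  65 107 154]
 [164 163 170 107 176 148  87 107 107 108  81   9  23  17  14  42  37  17  69 107 103]
 [164 165 169  84 183 191  94 100 107  68  65  12  22  20  24  31  16  16 101 108 104]
 [165 167 169 129 157 120  66  39 106  66  68  16   9  22  20  11  13  10  95  91  84]
 [150 147 166 174 107 179 131 106 106 107 109  38  13  18  32  35  17  30  84  84  85]
 [ 94  92  88 145  70 179 176 175  89  88  82  71  12  27  21  15  29  72  83  80  77]
 [103 102 102  93  82  78  77  81  83  81  80  85  17  22  11  78  68  47  72  51  53]]
```

```bash
sed -i 's/cx=.5129,cy=-.1615/cx=.5132,cy=-.1607/' h.py; python3 -c "
from h import *
go(*case(9),.029,1.35)"
```

```text
shift mm [ 3.4 -0.1 47. ] roll 0.07 tcp [ 0.5189 -0.1607  0.076 ] yaw 1.42 tz [-0.  0. -1.] F [ 0.1 -0.2 -2.4] w 0.573 t 5.55
```

Call:
step_arm --commands '[{"fingers":0.5,"dx":0.0035,"dy":0,"dz":0,"roll":0},{"fingers":0.5,"dx":0.0035,"dy":0,"dz":0.02,"roll":0},{"fingers":0.5,"dx":0.0035,"dy":0,"dz":0.04,"roll":0},{"fingers":0.5,"dx":0.0035,"dy":0,"dz":0.046,"roll":0},{"fingers":0.5,"dx":0.0035,"dy":0,"dz":0.046,"roll":0},{"fingers":0.5,"dx":0.0035,"dy":0,"dz":0.046,"roll":0}]'

```text
time: 6.3
tool_pos: [0.5234, -0.162, 0.0312]
tcp_rot: [3.141, 0.037, 0.002]
wrist_force: [0.5, -0.8, -0.9]
width: 0.577
grip_force: 37.4
```

```bash
python3 -c "
from h import *
go(*case(9),.0215,1.35)"
```

```text
shift mm [-1.2 -1.5  9.7] roll -0.01 tcp [ 0.5234 -0.162   0.0312] yaw 1.34 tz [ 0.002 -0.001 -1.   ] F [ 0.5 -0.8 -0.9] w 0.577 t 6.3
```

Call:
step_arm --commands '[{"fingers":0.5,"dx":-0.0005,"dy":0,"dz":0.008,"roll":0},{"fingers":0.5,"dx":-0.0005,"dy":0,"dz":0.01,"roll":0},{"fingers":0.5,"dx":-0.0005,"dy":0,"dz":0.012,"roll":0},{"fingers":0.5,"dx":-0.0005,"dy":0,"dz":0.0135,"roll":0}]' --squeeze 25

```text
time: 6.8
tool_pos: [0.522, -0.162, 0.0181]
tcp_rot: [3.141, 0.036, -0.0]
wrist_force: [-4.6, 0.5, 8.9]
width: 0.581
grip_force: 39.2
```

```bash
python3 -c "
from h import *
go(*case(9),.0125,1.35)"
```

```text
shift mm [ 0.2 -1.5  5.6] roll -0.02 tcp [ 0.522  -0.162   0.0181] yaw 1.33 tz [-0. -0. -1.] F [-4.6  0.5  8.9] w 0.581 t 6.8
```

Call:
step_arm --commands '[{"fingers":0.5,"dx":0,"dy":-0.0005,"dz":0.0015,"roll":0},{"fingers":0.5,"dx":0,"dy":-0.0005,"dz":0.003,"roll":0},{"fingers":0.5,"dx":0,"dy":-0.0005,"dz":0.0045,"roll":0},{"fingers":0.5,"dx":0,"dy":-0.0005,"dz":0.0055,"roll":0},{"fingers":0.5,"dx":0,"dy":-0.0005,"dz":0.0055,"roll":0}]'

```text
time: 7.42
tool_pos: [0.522, -0.1619, 0.0126]
tcp_rot: [3.141, 0.037, -0.0]
wrist_force: [-6.0, -0.5, 8.1]
width: 0.579
grip_force: 40.2
```

```bash
cat > look.py <<'E'
import sys;from h import *
n=sys.argv[1]
go(*case(-.5),.0,1.35)
p,d=read_camera('side');cv2.imwrite(f'pics/s{n}.png',p);np.save(f'pics/s{n}.npy',d)
go(*case(-.5),.0,1.35)
th=np.radians(1.35);R=np.array([[np.cos(th),np.sin(th)],[-np.sin(th),np.cos(th)]])
Y=cloud("side",d)+[.0007,.0022,.001]
L=(Y[...,:2]-[.5132,-.1607])@R.T*1000;Z=Y[...,2]*1000
k=(abs(L[...,1])<20)&(L[...,0]>-60)&(L[...,0]<62)
for x in range(-60,62,5):
    q=Z[k&(L[...,0]>=x)&(L[...,0]<x+5)]; q=q[(q>5)&(q<62)]
    if len(q)>2: print(x,len(q),np.percentile(q,[10,50,90]).round(0),end=' | ')
cv2.imwrite(f'pics/c{n}.png',cv2.resize(p[205:300,290:400],(660,570),interpolation=2))
E
python3 look.py 3
```

```text
shift mm [-9.3 -1.5 12.6] roll -0.01 tcp [ 0.522  -0.1619  0.0126] yaw 1.34 tz [-0.    -0.001 -1.   ] F [-6.  -0.5  8.1] w 0.579 t 7.425
shift mm [-9.2 -1.4 12.6] roll -0.01 tcp [ 0.522  -0.1619  0.0126] yaw 1.34 tz [-0.    -0.001 -1.   ] F [-5.1 -1.7  8.3] w 0.581 t 7.475
-50 35 [ 9. 28. 36.] | -45 27 [35. 36. 37.] | -40 24 [35. 37. 38.] | -35 16 [29. 33. 35.] | -30 31 [12. 34. 36.] | -25 27 [33. 35. 38.] | -20 28 [35. 36. 38.] | -15 30 [36. 37. 40.] | -10 25 [36. 39. 42.] | -5 24 [37. 39. 42.] | 0 4 [39. 40. 41.] | 25 4 [ 8.  9. 11.] | 35 16 [28. 48. 51.] | 40 26 [49. 50. 52.] | 45 7 [49. 52. 53.] | 55 16 [34. 37. 38.] | 60 9 [35. 36. 38.] |
```

View pics/c3.png

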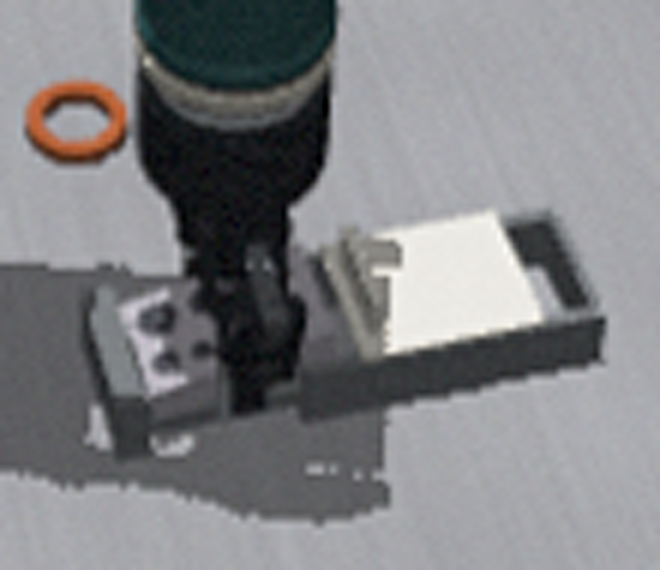

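Call:
step_arm --commands '[{"fingers":0.5,"dx":0,"dy":-0.0005,"dz":0.001,"roll":0},{"fingers":0.5,"dx":0,"dy":-0.001,"dz":0.002,"roll":0},{"fingers":0.5,"dx":0,"dy":-0.0014,"dz":0.002,"roll":0},{"fingers":0.5,"dx":0,"dy":-0.0014,"dz":0.002,"roll":0}]'

```text
time: 7.98
tool_pos: [0.5221, -0.1617, 0.0108]
tcp_rot: [3.139, 0.037, 0.001]
wrist_force: [-6.4, -5.6, 8.0]
width: 0.58
grip_force: 40.7
```

```bash
python3 look.py 4
```

```text
shift mm [-9.4 -1.2 10.8] roll -0.01 tcp [ 0.5221 -0.1617  0.0108] yaw 1.34 tz [ 0.    -0.002 -1.   ] F [-6.4 -5.6  8. ] w 0.58 t 7.975
shift mm [-9.4 -1.2 10.8] roll -0.01 tcp [ 0.5221 -0.1617  0.0108] yaw 1.34 tz [ 0.    -0.002 -1.   ] F [-5.7 -5.3  7.7] w 0.58 t 8.025
-50 36 [10. 27. 39.] | -45 23 [34. 37. 39.] | -40 25 [34. 36. 39.] | -35 10 [24. 29. 36.] | -30 34 [18. 30. 33.] | -25 29 [29. 32. 34.] | -20 26 [31. 34. 37.] | -15 24 [33. 35. 37.] | -10 31 [33. 36. 38.] | -5 23 [35. 37. 39.] | 0 4 [36. 37. 39.] | 25 3 [ 8. 10. 12.] | 30 5 [ 8.  9. 34.] | 35 15 [24. 51. 53.] | 40 29 [48. 50. 53.] | 45 3 [51. 51. 52.] | 55 11 [35. 36. 39.] | 60 10 [34. 35. 39.] |
```

Call:
step_arm --commands '[{"fingers":0.5,"dx":0,"dy":0,"dz":-0.001,"roll":0},{"fingers":0.5,"dx":-0.001,"dy":0,"dz":-0.002,"roll":0},{"fingers":0.5,"dx":-0.002,"dy":0,"dz":-0.002,"roll":0}]'

```text
time: 8.4
tool_pos: [0.5196, -0.1595, 0.0109]
tcp_rot: [-3.141, -0.037, 0.001]
wrist_force: [0.0, -0.2, -1.7]
width: 0.577
grip_force: 39.4
```

```bash
python3 -c "
from h import *
go(*case(-.5),.0,1.35)"
```

```text
shift mm [-6.9  1.  10.9] roll -0.01 tcp [ 0.5196 -0.1595  0.0109] yaw 1.34 tz [-0.001  0.001 -1.   ] F [ 0.  -0.2 -1.7] w 0.577 t 8.4
```

Call:
step_arm --commands '[{"fingers":0.5,"dx":-0.002,"dy":0.001,"dz":0,"roll":0},{"fingers":0.5,"dx":-0.004,"dy":0.001,"dz":0,"roll":0},{"fingers":0.5,"dx":-0.006,"dy":0.001,"dz":0,"roll":0},{"fingers":0.5,"dx":-0.007,"dy":0.001,"dz":0,"roll":0},{"fingers":0.5,"dx":-0.007,"dy":0.001,"dz":0,"roll":0}]'

```text
time: 9.02
tool_pos: [0.5129, -0.161, 0.0113]
tcp_rot: [-3.141, -0.037, 0.0]
wrist_force: [-0.2, -0.0, -1.4]
width: 0.579
grip_force: 39.4
```

```bash
python3 look.py 5
```

```text
shift mm [-0.2 -0.3 11.3] roll -0.02 tcp [ 0.5129 -0.161   0.0113] yaw 1.33 tz [-0.  0. -1.] F [-0.2 -0.  -1.4] w 0.579 t 9.025
shift mm [-0.3 -0.4 11.3] roll -0.02 tcp [ 0.513  -0.1611  0.0113] yaw 1.33 tz [ 0. -0. -1.] F [-0.3  0.7 -2.4] w 0.577 t 9.075
-50 32 [13. 29. 38.] | -45 28 [35. 37. 39.] | -40 25 [34. 36. 38.] | -35 22 [32. 33. 35.] | -30 28 [32. 34. 36.] | -25 27 [32. 35. 37.] | -20 27 [34. 36. 39.] | -15 25 [35. 38. 40.] | -10 4 [36. 38. 39.] | 15 4 [ 7. 11. 11.] | 20 6 [ 9. 12. 50.] | 25 19 [ 9. 48. 51.] | 30 36 [10. 50. 52.] | 35 10 [ 9. 50. 52.] | 40 17 [27. 32. 34.] | 45 13 [31. 32. 33.] | 55 10 [34. 35. 38.] | 60 10 [34. 35. 38.] |
```

View pics/c5.png

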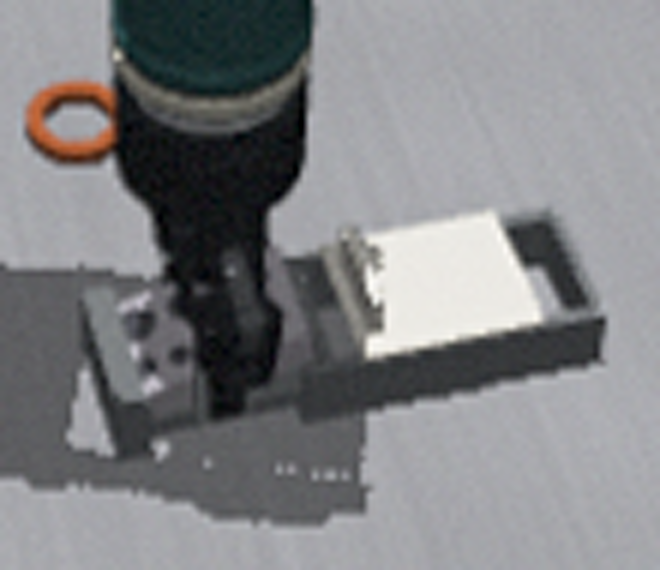

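Call:
step_arm --commands '[{"fingers":0.5,"dx":0,"dy":0,"dz":0.002,"roll":0},{"fingers":0.5,"dx":0,"dy":0,"dz":0.004,"roll":0},{"fingers":0.5,"dx":0,"dy":0,"dz":0.006,"roll":0}]'

```text
time: 9.45
tool_pos: [0.5141, -0.1612, 0.0065]
tcp_rot: [3.141, 0.036, 0.003]
wrist_force: [-0.2, 2.3, 8.2]
width: 0.578
grip_force: 40.6
```

Call:
step_arm --commands '[{"fingers":0.5,"dx":0,"dy":0,"dz":0.0015,"roll":0},{"fingers":0.5,"dx":0,"dy":0,"dz":0.003,"roll":0},{"fingers":0.5,"dx":0,"dy":0,"dz":0.004,"roll":0},{"fingers":0.5,"dx":0,"dy":0,"dz":0.004,"roll":0}]'

```text
time: 9.95
tool_pos: [0.5155, -0.1612, 0.0033]
tcp_rot: [3.141, 0.036, 0.007]
wrist_force: [1.6, 3.3, 7.0]
width: 0.581
grip_force: 40.7
```

```bash
python3 look.py 6
```

```text
shift mm [-2.8 -0.6  3.3] roll -0.05 tcp [ 0.5155 -0.1612  0.0033] yaw 1.3 tz [ 0.004 -0.    -1.   ] F [1.6 3.3 7. ] w 0.581 t 9.95
shift mm [-2.7 -0.5  3.2] roll -0.05 tcp [ 0.5154 -0.1612  0.0032] yaw 1.3 tz [ 0.004 -0.    -1.   ] F [0.7 4.2 6.9] w 0.577 t 10.0
-50 34 [11. 28. 38.] | -45 24 [35. 37. 39.] | -40 25 [35. 37. 39.] | -35 17 [27. 30. 36.] | -30 24 [27. 29. 32.] | -25 26 [28. 29. 32.] | -20 25 [28. 31. 32.] | -15 26 [30. 32. 34.] | -10 14 [31. 33. 34.] | 25 3 [14. 37. 38.] | 30 20 [35. 38. 39.] | 35 26 [37. 39. 40.] | 40 16 [30. 33. 38.] | 45 11 [30. 32. 34.] | 55 14 [35. 37. 39.] | 60 10 [35. 37. 38.] |
```

Call:
step_arm --commands '[{"fingers":0.5,"dx":-0.001,"dy":-0.0005,"dz":0.001,"roll":0},{"fingers":0.5,"dx":-0.002,"dy":-0.0005,"dz":0.002,"roll":0},{"fingers":0.5,"dx":-0.002,"dy":-0.0005,"dz":0.003,"roll":0},{"fingers":0.5,"dx":-0.002,"dy":-0.0005,"dz":0.004,"roll":0}]'

```text
time: 10.5
tool_pos: [0.5158, -0.1614, 0.001]
tcp_rot: [3.14, 0.036, 0.013]
wrist_force: [2.9, 3.9, 13.7]
width: 0.577
grip_force: 41.7
```

```bash
python3 look.py 7
```

```text
shift mm [-3.1 -0.8  1. ] roll -0.05 tcp [ 0.5158 -0.1614  0.001 ] yaw 1.3 tz [ 0.009 -0.002 -1.   ] F [ 2.9  3.9 13.7] w 0.577 t 10.5
shift mm [-3.1 -0.8  0.9] roll -0.04 tcp [ 0.5158 -0.1614  0.0009] yaw 1.31 tz [ 0.009 -0.002 -1.   ] F [ 2.5  2.9 12.8] w 0.581 t 10.55
-50 32 [14. 29. 37.] | -45 26 [35. 36. 39.] | -40 25 [35. 37. 39.] | -35 19 [26. 29. 34.] | -30 25 [28. 29. 31.] | -25 27 [28. 30. 32.] | -20 26 [27. 30. 32.] | -15 22 [28. 30. 32.] | -10 15 [28. 30. 33.] | 0 3 [29. 31. 32.] | 25 3 [12. 33. 33.] | 30 18 [33. 35. 36.] | 35 24 [33. 35. 37.] | 40 20 [29. 32. 35.] | 45 12 [30. 31. 34.] | 55 12 [34. 36. 38.] | 60 8 [35. 37. 39.] |
```

Call:
step_arm --commands '[{"fingers":0.5,"dx":0,"dy":0,"dz":0.001,"roll":0},{"fingers":0.5,"dx":0,"dy":0,"dz":0.002,"roll":0},{"fingers":0.5,"dx":0,"dy":0,"dz":0.003,"roll":0},{"fingers":0.5,"dx":0,"dy":0,"dz":0.003,"roll":0}]'

```text
time: 11.05
tool_pos: [0.5161, -0.1616, -0.0021]
tcp_rot: [3.139, 0.036, 0.014]
wrist_force: [3.0, 2.6, 11.9]
width: 0.578
grip_force: 41.9
```

```bash
python3 look.py 8
```

```text
shift mm [-3.4 -1.  -2.1] roll -0.04 tcp [ 0.5161 -0.1616 -0.0021] yaw 1.31 tz [ 0.009 -0.002 -1.   ] F [ 3.   2.6 11.9] w 0.578 t 11.05
shift mm [-3.5 -1.  -2.1] roll -0.04 tcp [ 0.5162 -0.1616 -0.002 ] yaw 1.31 tz [ 0.009 -0.002 -1.   ] F [ 3.1  3.2 11.8] w 0.58 t 11.1
-50 33 [11. 24. 37.] | -45 25 [34. 36. 38.] | -40 26 [35. 37. 38.] | -35 13 [26. 29. 33.] | -30 25 [25. 28. 29.] | -25 24 [26. 29. 30.] | -20 24 [27. 28. 30.] | -15 21 [26. 28. 30.] | -10 15 [26. 29. 30.] | 0 3 [27. 30. 31.] | 30 17 [27. 29. 32.] | 35 23 [28. 30. 31.] | 40 28 [28. 30. 32.] | 45 12 [31. 32. 34.] | 55 14 [34. 36. 38.] | 60 7 [35. 36. 37.] |
```

View pics/c8.png

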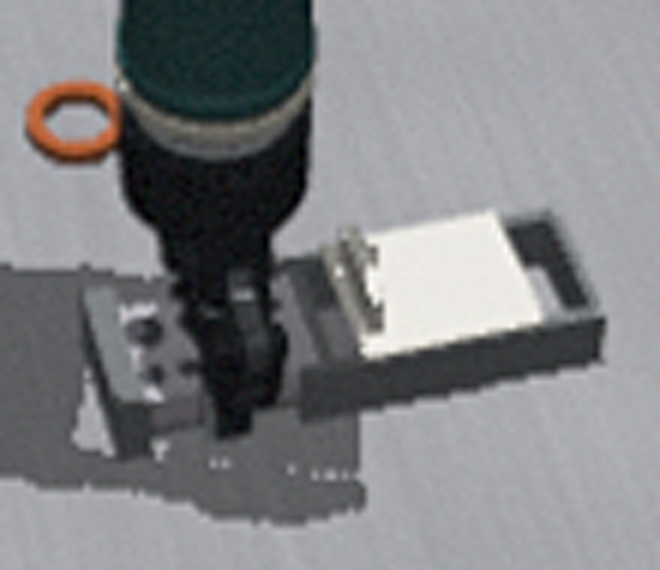

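Call:
step_arm --commands '[{"fingers":0.5,"dz":-0.002},{"fingers":-0.6,"dz":-0.003},{"fingers":-0.6,"dz":-0.003},{"fingers":-0.6,"dz":-0.003},{"fingers":-0.6,"dz":-0.003},{"fingers":-0.6,"dz":-0.02},{"fingers":-0.6,"dz":-0.06},{"fingers":-0.6,"dz":-0.1}]'

```text
invalid input
```

Call:
step_arm --commands '[{"fingers":1,"dz":-0.01},{"fingers":1,"dx":0.03,"dz":-0.01},{"fingers":1,"dx":0.06,"dz":-0.01},{"fingers":1,"dx":0.09,"dz":-0.01},{"fingers":1,"dx":0.1,"dz":-0.01},{"fingers":1,"dx":0.1,"dz":-0.01}]'

```text
invalid input
```

```bash
sed -i 's/case(-.5),.0,/case(88),.043,/' look.py; python3 look.py 9;  python3 - <<'E'
from h import *
th=np.radians(1.35);R=np.array([[np.cos(th),np.sin(th)],[-np.sin(th),np.cos(th)]])
Y=cloud("side",np.load("pics/s9.npy"))+[.0007,.0022,.001]
L=(Y[...,:2]-[.5132,-.1607])@R.T*1000;Z=Y[...,2]*1000
k=(L[...,0]>40)&(L[...,0]<90)&(abs(L[...,1])<30)&(Z>46)&(Z<62)
print("tab",k.sum(),np.percentile(L[k][:,0],[3,50,97]).round(1),Z[k].max())
k=(abs(L[...,1])<20)&(abs(L[...,0])<60)&(Z>25)&(Z<33);print("y-wide",[np.percentile(L[k][:,i],[1,50,99]).round(1) for i in(0,1)])
E
```

```text
shift mm [ 85.4  -1.  -44.3] roll -0.04 tcp [ 0.5162 -0.1616 -0.002 ] yaw 1.31 tz [ 0.009 -0.002 -1.   ] F [ 3.1  3.2 11.8] w 0.58 t 11.1
shift mm [ 85.5  -0.9 -44.3] roll -0.03 tcp [ 0.5162 -0.1616 -0.0021] yaw 1.32 tz [ 0.009 -0.002 -1.   ] F [ 4.   2.  11.6] w 0.581 t 11.15
-50 36 [ 8. 28. 37.] | -45 24 [35. 36. 39.] | -40 24 [35. 37. 39.] | -35 15 [27. 30. 36.] | -30 28 [26. 28. 30.] | -25 23 [26. 28. 31.] | -20 25 [27. 28. 30.] | -15 21 [26. 28. 29.] | -10 15 [26. 28. 29.] | 0 3 [29. 30. 31.] | 30 14 [26. 29. 30.] | 35 28 [26. 29. 31.] | 40 25 [27. 30. 34.] | 45 15 [29. 32. 35.] | 55 13 [35. 36. 38.] | 60 9 [35. 36. 39.] | tab 54 [62.8 65.1 69.1] 61.86220208853749
y-wide [array([-47.1, -12.6,  46.5]), array([-19.6,   0.6,  19.8])]
```

View pics/c9.png

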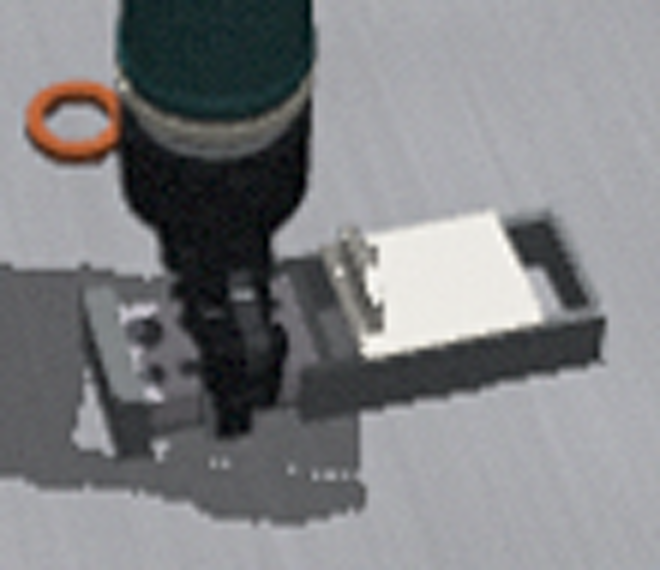

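The rows need every key, so nothing moved. The picture still shows the pile flat and gripped in the bay. I'll open the fingers first, then lift.

Call:
step_arm --commands '[{"fingers":0.5,"dx":0,"dy":0,"dz":-0.002,"roll":0},{"fingers":-0.6,"dx":0,"dy":0,"dz":-0.003,"roll":0},{"fingers":-0.6,"dx":0,"dy":0,"dz":-0.003,"roll":0},{"fingers":-0.6,"dx":0,"dy":0,"dz":-0.003,"roll":0},{"fingers":-0.6,"dx":0,"dy":0,"dz":-0.003,"roll":0}]'

```text
time: 11.78
tool_pos: [0.5105, -0.1605, -0.0031]
tcp_rot: [-3.141, -0.036, 0.001]
wrist_force: [-0.3, 0.1, -0.5]
width: 0.803
grip_force: 0.0
```

Call:
step_arm --commands '[{"fingers":-0.6,"dx":0,"dy":0,"dz":-0.01,"roll":0},{"fingers":-0.6,"dx":0,"dy":0,"dz":-0.05,"roll":0},{"fingers":-0.6,"dx":0,"dy":0,"dz":-0.1,"roll":0},{"fingers":0,"dx":0,"dy":0,"dz":-0.11,"roll":0},{"fingers":1,"dx":0.03,"dy":0,"dz":-0.11,"roll":0},{"fingers":1,"dx":0.08,"dy":0,"dz":-0.11,"roll":0},{"fingers":1,"dx":0.12,"dy":0,"dz":-0.11,"roll":0},{"fingers":1,"dx":0.12,"dy":0,"dz":-0.11,"roll":0}]'

```text
time: 12.78
tool_pos: [0.6331, -0.1576, 0.1068]
tcp_rot: [3.141, 0.038, 0.001]
wrist_force: [-1.7, -0.3, 0.4]
width: 0.001
grip_force: 0.0
```

```bash
cat > chk.py <<'E'
import sys
from h import *
n=sys.argv[1];p,d=read_camera('side');cv2.imwrite(f'pics/s{n}.png',p)
th=np.radians(1.35);R=np.array([[np.cos(th),np.sin(th)],[-np.sin(th),np.cos(th)]])
Y=cloud("side",d)+[.0007,.0022,.001]
L=(Y[...,:2]-[.5132,-.1607])@R.T*1000;Z=Y[...,2]*1000
for y0,y1 in((-24,-8),(-8,8),(8,24)):
    k=(L[...,1]>y0)&(L[...,1]<y1);print("\ny",y0)
    for x in range(-50,105,5):
        q=Z[k&(L[...,0]>=x)&(L[...,0]<x+5)];q=q[(q>3)&(q<62)]
        if len(q)>2:print(x,np.percentile(q,[10,50,90]).astype(int).tolist(),end=' ')
k=(L[...,0]>-50)&(L[...,0]<100)&(abs(L[...,1])<30)&(Z>46)&(Z<62)
if k.any():print("\ntab",k.sum(),np.percentile(L[k][:,0],[3,50,97]).round(1))
E
python3 chk.py 10; python3 -c "
from h import *
go(*case(95),.045,1.35)"
```

```text
y -24
-50 [6, 23, 36] -45 [33, 35, 37] -40 [34, 37, 38] -35 [27, 29, 36] -30 [8, 25, 30] -25 [5, 27, 30] -20 [11, 27, 30] -15 [14, 27, 28] -10 [9, 25, 29] -5 [14, 25, 28] 0 [13, 27, 30] 5 [14, 27, 29] 10 [8, 26, 29] 15 [17, 28, 29] 20 [12, 27, 28] 25 [7, 26, 29] 30 [20, 28, 29] 35 [26, 28, 29] 40 [22, 30, 33] 45 [30, 31, 33] 55 [31, 36, 39] 60 [36, 41, 57] 65 [37, 49, 58] 70 [34, 36, 36] 75 [34, 36, 38] 80 [34, 36, 38] 85 [33, 37, 39] 90 [33, 36, 39] 95 [35, 36, 37] 100 [35, 37, 38] 
y -8
-50 [9, 28, 37] -45 [33, 35, 37] -40 [35, 36, 38] -35 [26, 28, 29] -30 [26, 28, 29] -25 [26, 27, 29] -20 [26, 27, 29] -15 [26, 27, 29] -10 [24, 27, 31] -5 [26, 27, 30] 0 [26, 27, 29] 5 [27, 27, 30] 10 [26, 28, 30] 15 [27, 28, 30] 20 [26, 28, 28] 25 [27, 28, 30] 30 [26, 27, 28] 35 [26, 27, 29] 40 [19, 25, 31] 45 [29, 31, 33] 55 [36, 36, 37] 60 [35, 45, 59] 65 [56, 59, 61] 75 [34, 37, 38] 80 [36, 37, 39] 85 [35, 36, 37] 90 [34, 36, 38] 95 [35, 36, 38] 100 [35, 35, 37] 
y 8
-50 [11, 24, 36] -45 [34, 36, 38] -40 [33, 35, 37] -35 [26, 28, 29] -30 [27, 28, 29] -25 [25, 28, 29] -20 [27, 28, 30] -15 [26, 28, 30] -10 [27, 28, 29] -5 [24, 28, 29] 0 [25, 28, 28] 5 [26, 27, 29] 10 [27, 28, 29] 15 [26, 28, 30] 20 [26, 28, 29] 25 [26, 28, 31] 30 [27, 29, 30] 35 [26, 27, 29] 40 [18, 28, 32] 45 [29, 31, 32] 55 [35, 36, 38] 60 [36, 41, 57] 65 [56, 58, 58] 75 [35, 36, 39] 80 [33, 36, 38] 85 [34, 35, 39] 90 [33, 35, 37] 95 [34, 36, 37] 100 [33, 34, 36] 
tab 56 [62.7 65.1 69. ]
shift mm [-22.9   0.4  61.4] roll 0.03 tcp [ 0.6311 -0.1575  0.1063] yaw 1.38 tz [-0.002  0.    -1.   ] F [ 0.1  0.2 -0.3] w -0.003 t 12.825
```

Call:
step_arm --commands '[{"fingers":1,"dx":-0.012,"dy":0,"dz":0.02,"roll":0},{"fingers":1,"dx":-0.022,"dy":0,"dz":0.045,"roll":0},{"fingers":1,"dx":-0.022,"dy":0,"dz":0.062,"roll":0},{"fingers":1,"dx":-0.022,"dy":0,"dz":0.062,"roll":0}]'

```text
time: 13.32
tool_pos: [0.6069, -0.1579, 0.0434]
tcp_rot: [-3.14, -0.036, 0.006]
wrist_force: [-0.5, -0.6, -0.5]
width: -0.001
grip_force: 0.0
```

```bash
python3 -c "
from h import *
go(*case(-11),.044,1.35)"
```

```text
shift mm [-104.7    0.6   -0.2] roll -0.04 tcp [ 0.6069 -0.1579  0.0434] yaw 1.31 tz [-0.004  0.001 -1.   ] F [-0.5 -0.6 -0.5] w -0.001 t 13.325
```

Call:
step_arm --commands '[{"fingers":1,"dx":-0.01,"dy":0,"dz":0,"roll":0},{"fingers":1,"dx":-0.02,"dy":0,"dz":0,"roll":0},{"fingers":1,"dx":-0.03,"dy":0,"dz":0,"roll":0},{"fingers":1,"dx":-0.042,"dy":0,"dz":0,"roll":0},{"fingers":1,"dx":-0.054,"dy":0,"dz":0,"roll":0},{"fingers":1,"dx":-0.066,"dy":0,"dz":0,"roll":0},{"fingers":1,"dx":-0.078,"dy":0,"dz":0,"roll":0},{"fingers":1,"dx":-0.088,"dy":0,"dz":0,"roll":0}]'

```text
time: 14.32
tool_pos: [0.52, -0.1604, 0.0452]
tcp_rot: [-3.141, -0.036, 0.0]
wrist_force: [1.8, -0.6, -0.2]
width: 0.0
grip_force: 0.7
```

Call:
step_arm --commands '[{"fingers":1,"dx":-0.004,"dy":0,"dz":0,"roll":0},{"fingers":1,"dx":-0.008,"dy":0,"dz":0,"roll":0},{"fingers":1,"dx":-0.012,"dy":0,"dz":0,"roll":0},{"fingers":1,"dx":-0.015,"dy":0,"dz":0,"roll":0},{"fingers":1,"dx":-0.015,"dy":0,"dz":0,"roll":0}]'

```text
time: 14.95
tool_pos: [0.5055, -0.1607, 0.0452]
tcp_rot: [-3.141, -0.037, 0.001]
wrist_force: [0.2, -0.0, 0.2]
width: 0.001
grip_force: 0.0
```

```bash
python3 chk.py 11; python3 -c "
from h import *
go(*case(-11),.044,1.35)"
```

```text
y -24
-50 [7, 25, 36] -45 [35, 36, 39] -40 [34, 36, 38] -35 [29, 35, 38] -30 [31, 40, 56] -25 [15, 47, 58] -20 [15, 35, 52] -15 [16, 35, 58] -10 [9, 36, 57] -5 [8, 36, 59] 0 [20, 35, 38] 5 [13, 34, 37] 10 [12, 35, 39] 15 [12, 35, 37] 20 [5, 35, 37] 25 [11, 36, 38] 30 [6, 34, 37] 35 [34, 35, 38] 40 [34, 36, 38] 45 [34, 35, 36] 
y -8
-50 [7, 28, 36] -45 [35, 36, 38] -40 [35, 36, 37] -35 [30, 33, 37] -30 [33, 38, 54] -25 [57, 59, 61] -20 [42, 51, 55] -15 [33, 36, 39] -10 [34, 36, 37] -5 [36, 37, 47] 0 [36, 37, 56] 5 [34, 36, 38] 10 [33, 35, 39] 15 [36, 37, 38] 20 [34, 36, 39] 25 [35, 36, 38] 30 [33, 34, 36] 35 [35, 36, 37] 40 [34, 37, 38] 45 [33, 35, 39] 
y 8
-50 [5, 23, 36] -45 [36, 37, 39] -40 [36, 37, 39] -35 [28, 32, 37] -30 [35, 38, 55] -25 [56, 58, 59] 5 [33, 34, 34] 10 [34, 36, 36] 15 [35, 36, 38] 20 [36, 36, 37] 25 [36, 36, 38] 30 [33, 34, 37] 35 [33, 36, 38] 40 [34, 37, 38] 45 [33, 35, 38] 
tab 78 [-26.3 -22.   -1.3]
shift mm [-3.4  0.3  1.2] roll -0.02 tcp [ 0.5056 -0.1606  0.0452] yaw 1.33 tz [-0.001  0.    -1.   ] F [-0.3 -0.2 -0.3] w -0.001 t 15.0
```

Call:
step_arm --commands '[{"fingers":1,"dx":-0.002,"dy":0,"dz":0,"roll":0},{"fingers":1,"dx":-0.004,"dy":0,"dz":0,"roll":0},{"fingers":1,"dx":-0.005,"dy":0,"dz":0,"roll":0},{"fingers":1,"dx":-0.005,"dy":0,"dz":0,"roll":0}]'

```text
time: 15.5
tool_pos: [0.5026, -0.1609, 0.0455]
tcp_rot: [3.141, 0.036, 0.006]
wrist_force: [4.9, 0.6, -5.1]
width: 0.004
grip_force: 2.9
```

Call:
step_arm --commands '[{"fingers":1,"dx":-0.0015,"dy":0,"dz":0,"roll":0},{"fingers":1,"dx":-0.003,"dy":0,"dz":0,"roll":0},{"fingers":1,"dx":-0.003,"dy":0,"dz":0,"roll":0}]'

```text
time: 15.88
tool_pos: [0.5025, -0.1611, 0.046]
tcp_rot: [3.14, 0.035, 0.015]
wrist_force: [12.0, 2.0, -9.3]
width: 0.002
grip_force: 6.5
```

Call:
step_arm --commands '[{"fingers":1,"dx":0.012,"dy":0,"dz":0,"roll":0},{"fingers":1,"dx":0.025,"dy":0,"dz":-0.01,"roll":0},{"fingers":1,"dx":0.03,"dy":0,"dz":-0.06,"roll":0},{"fingers":1,"dx":0.06,"dy":0,"dz":-0.12,"roll":0},{"fingers":1,"dx":0.12,"dy":0,"dz":-0.15,"roll":0},{"fingers":1,"dx":0.15,"dy":0,"dz":-0.15,"roll":0}]'

```text
time: 16.62
tool_pos: [0.6524, -0.1581, 0.2009]
tcp_rot: [3.139, 0.037, 0.012]
wrist_force: [0.2, 0.3, 0.6]
width: -0.003
grip_force: 0.0
```

```bash
python3 chk.py 12; python3 - <<'E'
from h import *
from m import blob
s=read_state();print(s["time"],s["tool_pos"])
im=cv2.imread("pics/s12.png")
th=np.radians(1.35);g=cv2.cvtColor(im,6)
for y in(-27,0,27):
    o=[]
    for x in range(-56,52,2):
        X,Yy=case(x,y);p=pix("side",[[X-.0007,Yy-.0022,.0363]]).astype(np.float32);o.append((x,int(cv2.remap(g,p[:,0],p[:,1],1)[0,0])))
    print(y,[a for a in o if a[0]<-22 or a[0]>38])
for n,c in(("top",0),):
    q,_=read_camera("top");m,r,b=blob("top",q,(0,0,110),(180,255,255),(345,395,190,250),.0363);print(r,b)
E
```

```text
y -24
-50 [6, 22, 36] -45 [34, 36, 37] -40 [34, 36, 37] -35 [36, 37, 38] -30 [30, 45, 57] -25 [18, 40, 58] -20 [13, 36, 38] -15 [11, 36, 37] -10 [11, 36, 37] -5 [13, 35, 37] 0 [6, 34, 37] 5 [9, 36, 38] 10 [10, 35, 39] 15 [11, 34, 37] 20 [13, 35, 37] 25 [9, 35, 37] 30 [9, 35, 37] 35 [34, 36, 37] 40 [33, 36, 37] 45 [31, 32, 35] 
y -8
-50 [5, 23, 37] -45 [35, 36, 37] -40 [35, 37, 39] -35 [35, 36, 38] -30 [38, 55, 58] -25 [56, 57, 59] -20 [33, 35, 37] -15 [34, 35, 37] -10 [35, 36, 38] -5 [35, 37, 38] 0 [34, 36, 39] 5 [35, 36, 37] 10 [35, 36, 38] 15 [34, 36, 39] 20 [34, 35, 38] 25 [35, 37, 38] 30 [33, 35, 37] 35 [35, 36, 40] 40 [35, 37, 38] 45 [31, 35, 36] 
y 8
-50 [9, 24, 38] -45 [33, 36, 37] -40 [34, 36, 39] -35 [33, 35, 37] -30 [35, 49, 57] -25 [56, 57, 58] -20 [34, 36, 37] -15 [34, 36, 38] -10 [33, 36, 38] -5 [35, 36, 38] 0 [34, 35, 38] 5 [35, 36, 38] 10 [34, 36, 37] 15 [35, 37, 38] 20 [34, 35, 37] 25 [34, 35, 37] 30 [36, 37, 39] 35 [34, 36, 37] 40 [36, 36, 36] 45 [31, 34, 36] 
tab 52 [-28.8 -26.5 -23.1]
16.675 [ 0.65562467 -0.15769429  0.19947143]
-27 [(-56, 124), (-54, 105), (-52, 7
[... 305 characters left out ...]
(-44, 112), (-42, 92), (-40, 80), (-38, 72), (-36, 78), (-34, 102), (-32, 124), (-30, 124), (-28, 107), (-26, 103), (-24, 181), (40, 230), (42, 235), (44, 232), (46, 178), (48, 109), (50, 76)]
27 [(-56, 93), (-54, 93), (-52, 94), (-50, 86), (-48, 73), (-46, 68), (-44, 69), (-42, 70), (-40, 70), (-38, 71), (-36, 67), (-34, 99), (-32, 128), (-30, 134), (-28, 120), (-26, 99), (-24, 105), (40, 136), (42, 135), (44, 138), (46, 153), (48, 134), (50, 120)]
((453.9610900878906, -236.3011474609375), (14.411347389221191, 13.059650421142578), 89.26620483398438) [[447.29998779296875, -243.39999389648438], [460.3999938964844, -243.60000610351562], [460.6000061035156, -229.1999969482422], [447.5, -229.0]]
```

```bash
python3 -c "
from workcell import *
print(finish_job())"
```

```text
the job is handed in; nothing more can be done
None
```

The three-plate pile went into the case in one go, near edge under the lip, and depth readings showed it lying flat before I let go. I then slid the cover shut until it stopped against the lip, and handed the job in at about 17 s; I did not separately check the jar, ring and spark plug afterwards.

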